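# Box planters on a kiln shelf and set the last post

### The job

Finish loading this kiln shelf: box the three loose planters onto the one standing on the shelf in a single square column, alternately upside down and right way up, rim to rim and foot to foot, with their edges lined up (each already lies the way up it is needed). Also stand the loose tall post, the match of the two on the shelf, upright on the bare square at the middle of the shelf's empty short edge, so that the next shelf can go on. The clay is unfired and brittle, so set everything down without dropping it, keep the first planter where it stands, and leave the posts on the shelf, the short post and the bottle alone.

Things in the scene. Friction and masses are not known exactly. Their poses are not given: they have to be found in the camera images.
- planter_base_mid (a point): Oblong pale clay planter, 45 mm high, 0.32 kg: trough 140 x 44 mm outside, 128 x 32 mm inside, with a flat rim 160 x 64 mm, 8 mm thick, round its mouth. Point: its centre, half-way up. x: along its length, z: up. RIGHT WAY UP on its foot: the 64 mm wide rim is the top 8 mm. Loose on the kiln shelf near its middle, roughly along it: the bottom of the column.
- planter_inv1_mid (a point): Oblong pale clay planter, 45 mm high, 0.32 kg: trough 140 x 44 mm outside, 128 x 32 mm inside, with a flat rim 160 x 64 mm, 8 mm thick, round its mouth. Point: its centre, half-way up. x: along its length, z: up. UPSIDE DOWN on its rim: the rim is the lowest 8 mm, the 44 mm wide trough rises 37 mm above it. Loose on the table; interchangeable with planter_inv2.
- planter_up_mid (a point): Oblong pale clay planter, 45 mm high, 0.32 kg: trough 140 x 44 mm outside, 128 x 32 mm inside, with a flat rim 160 x 64 mm, 8 mm thick, round its mouth. Point: its centre, half-way up. x: along its length, z: up. RIGHT WAY UP on its foot: the 64 mm wide rim is the top 8 mm. Loose on the table.
- planter_inv2_mid (a point): Oblong pale clay planter, 45 mm high, 0.32 kg: trough 140 x 44 mm outside, 128 x 32 mm inside, with a flat rim 160 x 64 mm, 8 mm thick, round its mouth. Point: its centre, half-way up. x: along its length, z: up. UPSIDE DOWN on its rim: the rim is the lowest 8 mm, the 44 mm wide trough rises 37 mm above it. Loose on the table; interchangeable with planter_inv1.
- post_third_mid (a point): The loose tall kiln post, buff ceramic, 38 x 38 mm square and 203 mm tall, about 0.5 kg, standing upright on the table right of the planters. Point: its centre, 101.5 mm up. z: up its length, x and y: square to its sides.
- shelf_top (a point): Centre of the top face of the kiln shelf (340 x 280 mm, 76 mm above the table, on a low brick-and-steel hearth 440 x 400 mm; fixed). x: along the shelf's 340 mm length towards the two posts standing on it (roughly to the robot's left), y: across, z: up.
- post_spot (a point): Where the third post stands: centre of the bare square in the shelf's white wash, on the shelf's top face at the middle of its empty short edge (its right-hand end as the robot sees it, towards the loose planters), 145 mm from the shelf's centre. Axes as shelf_top.
- post_near_mid (a point): Tall post 38 x 38 x 203 mm standing loose on the shelf at its left-hand end, the corner nearer the robot: 145 mm along x and 115 mm along y from the shelf's centre. Point: its centre, 101.5 mm above the shelf. Leave alone.
- post_far_mid (a point): The like post at the other left-hand corner, farther from the robot, at -115 mm along y. Point: its centre. Leave alone.
- post_short_mid (a point): Short kiln post, 38 x 38 mm and 152 mm tall, standing upright on the table beside the loose tall one (they may change places). Too short for this shelf: leave alone. Point: its centre, 76 mm up.
- slip_bottle_mid (a point): White squeeze bottle with a black cap, 60 mm across and 170 mm tall, standing on the table. Point: its centre, 85 mm up. Leave alone.
- planter_base: The body of the thing that planter_base_mid marks; origin: the centre of its underside as it starts, axes the same.
- planter_inv1: The body of the thing that planter_inv1_mid marks; origin: the centre of its underside as it starts, axes the same.
- planter_up: The body of the thing that planter_up_mid marks; origin: the centre of its underside as it starts, axes the same.
- planter_inv2: The body of the thing that planter_inv2_mid marks; origin: the centre of its underside as it starts, axes the same.
- post_third: The body of the thing that post_third_mid marks; origin: the centre of its underside as it starts, axes the same.
There are look-alikes about, which are no part of the job. Leave any green look-alike of the planter_inv2 alone.

How it is judged:
At the end, for the whole second after the job is handed in: On the shelf one column: first planter (moved < 30 mm), upside-down, upright, upside-down; each centred on the one below within 10 mm, parallel within 7 deg, seated, level within 3.4 deg. Tall post upright on the shelf within 15 mm of the bare square's centre. All at rest and let go (angle between planter_base_mid's own z axis and vertical below 0.06 rad and z of planter_base_mid in the frame of shelf_top below 0.028 m and distance of planter_base_mid from where it was at the start of the episode below 0.03 m and ((horizontal distance between planter_inv1_mid and planter_base_mid below 0.01 m and angle between the x axis of planter_inv1_mid and the x axis of planter_base_mid, either way round below 0.12 rad and z of planter_inv1_mid in the frame of planter_base_mid between 0.039 and 0.05 m and angle between each of planter_inv1_mid, planter_up_mid, planter_inv2_mid's own z axis and vertical below 0.06 rad and horizontal distance between planter_up_mid and planter_inv1_mid below 0.01 m and angle between the x axis of planter_up_mid and the x axis of planter_inv1_mid, either way round below 0.12 rad and z of planter_up_mid in the frame of planter_inv1_mid between 0.039 and 0.05 m and horizontal distance between planter_inv2_mid and planter_up_mid below 0.01 m and angle between the x axis of planter_inv2_mid and the x axis of planter_up_mid, either way round below 0.12 rad and z of planter_inv2_mid in the frame of planter_up_mid between 0.039 and 0.05 m) or (horizontal distance between planter_inv2_mid and planter_base_mid below 0.01 m and angle between the x axis of planter_inv2_mid and the x axis of planter_base_mid, either way round below 0.12 rad and z of planter_inv2_mid in the frame of planter_base_mid between 0.039 and 0.05 m and angle between each of planter_inv2_mid, planter_up_mid, planter_inv1_mid's own z axis and vertical below 0.06 rad and horizontal distance between planter_up_mid and planter_inv2_mid below 0.01 m and angle between the x axis of planter_up_mid and the x axis of planter_inv2_mid, either way round below 0.12 rad and z of planter_up_mid in the frame of planter_inv2_mid between 0.039 and 0.05 m and horizontal distance between planter_inv1_mid and planter_up_mid below 0.01 m and angle between the x axis of planter_inv1_mid and the x axis of planter_up_mid, either way round below 0.12 rad and z of planter_inv1_mid in the frame of planter_up_mid between 0.039 and 0.05 m)) and linear speed of each of planter_base, planter_inv1, planter_up, planter_inv2, post_third below 0.02 m/s and horizontal distance between post_third_mid and post_spot below 0.015 m and angle between post_third_mid's own z axis and vertical below 0.05 rad and z of post_third_mid in the frame of shelf_top between 0.095 and 0.108 m); the robot touches nothing.
It fails at once if a post already on the shelf is moved by more than 20 mm (distance of any of post_near_mid, post_far_mid from where it was at the start of the episode above 0.02 m).
It fails at once if the short post or the bottle is moved by more than 30 mm (distance of any of post_short_mid, slip_bottle_mid from where it was at the start of the episode above 0.03 m).
It fails at once if a planter or the tall post is dropped (falls faster than 0.5 m/s, a drop of about 13 mm) or knocked about ((linear speed of planter_base above 0.5 m/s and contact force between the fingers and planter_base below 0.1 N) or (linear speed of planter_inv1 above 0.5 m/s and contact force between the fingers and planter_inv1 below 0.1 N) or (linear speed of planter_up above 0.5 m/s and contact force between the fingers and planter_up below 0.1 N) or (linear speed of planter_inv2 above 0.5 m/s and contact force between the fingers and planter_inv2 below 0.1 N) or (linear speed of post_third above 0.5 m/s and contact force between the fingers and post_third below 0.1 N)).
It also fails if it takes over 72 s, if anything falls off the work surface, if the arm or the gripper's body presses on something with over 40 N, if the wrist force passes 120 N, or if a joint passes its speed limit or range.

### The arm

A 6-joint arm with a two-finger parallel gripper is mounted at the origin on the work surface. World frame = base frame: x ahead of the robot, y to its left, z up, the work surface at z = 0. Lengths are in m, angles in rad, forces in N, time in s.
With the tool pointing down it reaches from about 0.35 to 0.775 m from the base axis. Payload 5.5 kg.
Tool frame: the origin (TCP) lies at the very end of the fingers, on their centre line; the grasp point (between the pads) lies 19 mm behind it (grip_point_offset is the distance from the TCP to the grasp point, in m); z points along the fingers, y is the direction in which the jaws open and shut (so a half turn about z gives the same grasp; the last joint's range is limited). The gripper opens to 85 mm and grips with 20 to 120 N. Pads are 22 mm wide; open, the fingers measure 114 mm over their backs; the gripper's body (76 mm by 85 mm) begins 54 mm behind the grasp point. The pads swing forward as they close: fully open they stand 13 mm farther back than shut.
Start: joints at [1.156, 0.313, 0.046, 1.304, 0, 1.431], TCP at [0.156, 0.553, 0.231] pointing down, gripper open.
Joint ranges: [-2.76, 2.76], [-0.86, 1.69], [-1.03, 1.26], [-2.2, 2.34], [-1.47, 1.5], [-3.14, 3.14]. Speed limits (rad/s): [2.57, 2.57, 3.14, 3.14, 3.14, 3.14].

### API

Orientations are given as a unit quaternion [w, x, y, z].
In Python, from workcell import * gives the robot as it stands.
- The arm moves only by the shell command python3 -m crank 'ROWS' [OPENING] [FORCE]. ROWS is a JSON object of lists of equal length, an entry for each row: "travel": the shift along the tool's x, y, z in units of 40 mm (1.0 is 40 mm), a list of three; "turn": the turn about the tool's z in rad. In form: {"travel": [[x, y, z], ...], "turn": [turn, ...]}. A call has 1 to 5 rows; each row is the pose to reach, as a shift and turn from the pose commanded when the call began, along the tool's axes at that moment; what a row does not reach only later rows make up. A row lasts 1/12 s, in which the tool goes at most 41.7 mm and 7.16 degrees, less where a joint would pass 70% of its speed; a pose out of reach is approached as far as the arm can. A call with a gripper value outside its range is refused whole. OPENING is the finger opening in mm, from 0 to 85.4, set as the call begins (- or left out, the last holds). The fingers move at their own pace and stop on an object; FORCE is the grip in N (left out, the last holds). Time passes only in rows, so rows that repeat a pose let the fingers close. It gives the time, the measured TCP pose, the force and the opening at its end, in the units of the state.
- get_state(): the state, without advancing time (a new reading comes with each control period).
- read_camera(name): name is "scene" or "side" or "wrist"; returns a dict with "image" (480x640x3 uint8, red, green, blue), "K" (3x3 intrinsics, pixels), "R" (3x3) and "t" (3): a world point X has camera coordinates R X + t. Camera axes: x right, y down, z forward; pixel columns grow to the right and rows downward; lengths in m; the calibration is good to about 2 mm. The wrist camera is an equidistant fisheye: a pixel r from the principal point sees the ray r / f radians off the axis. A picture is of the moment at which its call begins. There is no depth.
- hand_in(): hands the job in, once; it reports no verdict.
The state is a dict: "clock": time; "joint_pos": joint angles; "qvel": joint speeds; "tau": joint torques, N m; "tcp_pos": TCP position; "orientation": TCP orientation; "wrist_force": force on the tool from outside, world axes, zero at the start; "ft_torque": the same for the moment, N m; "finger_gap": finger opening in m.
Only numpy, scipy, OpenCV 4.12 (cv2) and the standard library are available. Lean on these libraries where they do the work, as an engineer would, in place of code of your own. Each camera call takes 0.05 s, during which the arm holds its last target. There are 200 camera calls.

## Working session

There is one attempt and no reset: what is moved stays moved. The work goes in short steps, Python scripts to look and compute and a shell command to move; the robot and the scene stay as the last step left them, time stands still between calls to the robot, and variables do not carry over. Pictures are saved under pics/ and viewed, about 8 in all and at most 12, crops included, and the job is handed in when it is done.

```bash
ls; mkdir -p pics
python3 - <<'E'
from workcell import *
import cv2,json
s=get_state();print(s)
for n in("scene","side","wrist"):
    c=read_camera(n);cv2.imwrite(f"pics/{n}0.png",c["image"][:,:,::-1]);print(n,c["K"].tolist() if hasattr(c["K"],'tolist') else c["K"],c["R"],c["t"])
E
```

```text
pics
{'clock': 0.0, 'joint_pos': array([ 1.15641215e+00,  3.13988285e-01,  4.49830356e-02,  1.30360948e+00,
       -1.50600092e-05,  1.43117041e+00]), 'qvel': array([-1.75262999e-03, -2.56193757e-03,  3.77615465e-04, -3.92667425e-05,
        1.19608039e-03, -8.88039495e-04]), 'tau': array([-7.96484946e-04, -4.80628824e+01,  2.98532975e+01,  1.94621732e-02,
       -4.47586426e-04, -1.67383590e-06]), 'tcp_pos': array([0.15582482, 0.55294941, 0.23041743]), 'orientation': array([-2.41401765e-04,  1.36947350e-01,  9.90577910e-01, -8.76600348e-04]), 'wrist_force': array([-0.20563023, -0.52933726,  0.72242056]), 'ft_torque': array([ 0.01132868, -0.02646514, -0.01093525]), 'finger_gap': 0.08569606569882444}
scene [[588.9921159625582, 0.0, 317.11417465502996], [0.0, 588.9921159625582, 239.4103112387705], [0.0, 0.0, 1.0]] [[-0.8255242   0.56408922 -0.01769617]
 [ 0.46766574  0.66618734 -0.58093303]
 [-0.31590909 -0.48785016 -0.81375897]] [ 0.49657481 -0.10634649  1.91863585]
side [[495.61463247510375, 0.0, 316.99400465037144], [0.0, 495.61463247510375, 242.69107133089892], [0.0, 0.0, 1.0]] [[ 0.87889211 -0.47664381 -0.01895629]
 [-0.27735431 -0.47827956 -0.83326061]
 [ 0.38810211  0.73760378 -0.55255535]] [-0.4949267   0.20449035  1.32594463]
wrist [[371.64829954431775, 0.0, 315.1335066394971], [0.0, 371.64829954431775, 240.1167989116856], [0.0, 0.0, 1.0]] [[ 0.27176852  0.96236142 -0.00154133]
 [ 0.91653036 -0.2583369   0.30534267]
 [ 0.29345182 -0.0843952  -0.95224129]] [-0.57501702 -0.04146994  0.38019514]
```

View pics/scene0.png

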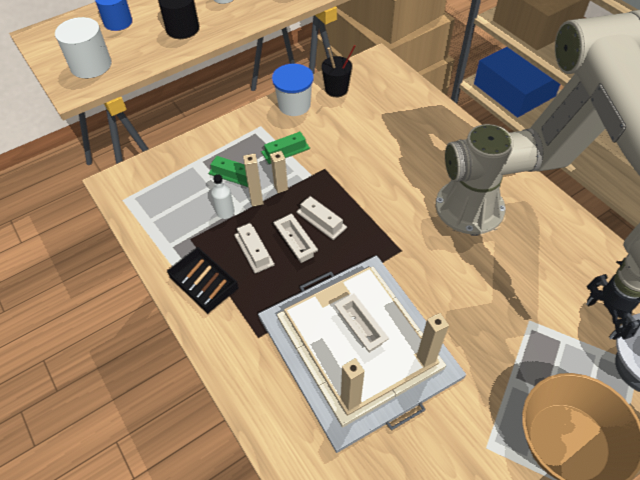

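View pics/side0.png

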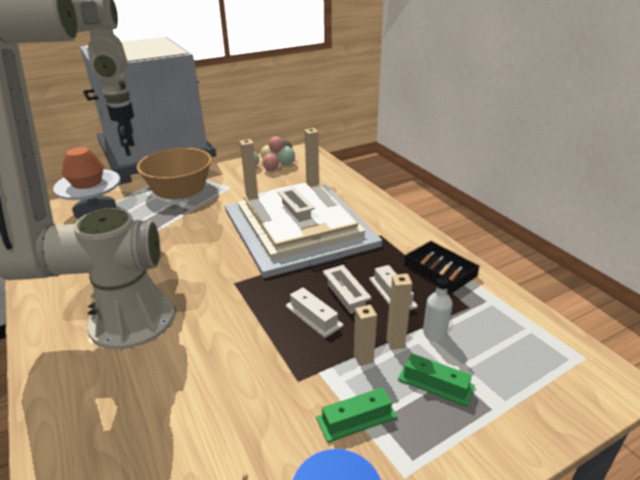

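Scene: the base planter sits on the shelf at about (360,320). The loose planters are at (252,247) inverted, (295,238) upright and (321,216) inverted. The tall post is at (254,180), next to the bottle, and the short post is at (279,172). In the side view the tall post is at (398,310) and the short one at (364,335).

View pics/wrist0.png

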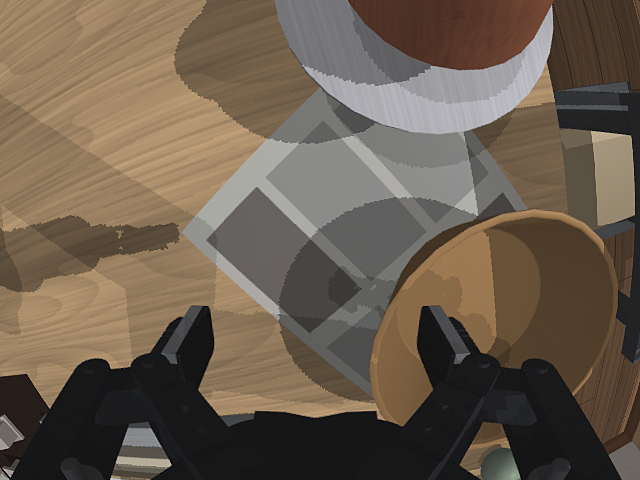

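```bash
python3 - <<'E'
from h import *
go(.56,.06,.38,0)
c=load("s1")
print("base axis",pix(c,340,297,.121)-pix(c,380,345,.121))
E
python3 -m crank '{"travel":[[-1,0,-1],[-2,-1,-2],[-3,-2,-3],[-4,-3,-4],[-5,-4,-4.2]],"turn":[0.12,0.24,0.36,0.48,0.6]}' 85
```

```text
travel [-13.068  -9.129  -3.724] turn 1.296 j6 1.431 tcp [0.1559 0.5532 0.2307] F [ 0.5 -0.4  0.1] gap 85.5 t 0.2
base axis [ 0.00167343 -0.17335018  0.        ]
clock: 0.62
tcp_pos: [0.2577, 0.4279, 0.3552]
orientation: [0.0, 0.426, 0.905, 0.001]
wrist_force: [0.5, 0.2, 0.2]
finger_gap: 0.085
```

View pics/s1crop.png

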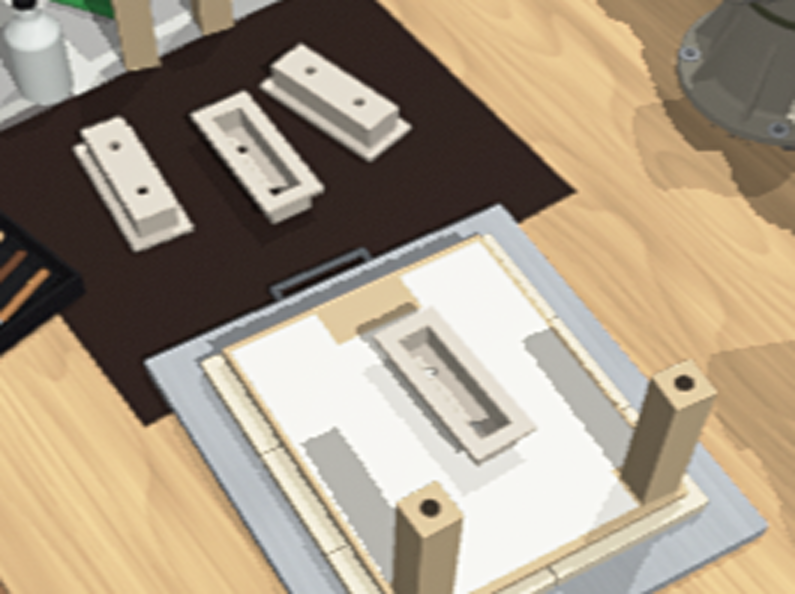

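The crop shows A and B foot-up, U mouth-up, and the base mouth-up on the shelf. Its long axis is roughly along world y.

```bash
python3 -m crank '{"travel":[[-1,0,-0.3],[-2,0,-0.6],[-3,0,-0.6],[-4,0,-0.6],[-5,0,-0.6]],"turn":[0.12,0.24,0.36,0.48,0.6]}' 85
python3 - <<'E'
from h import *
go(.56,.06,.38,0)
E
```

```text
clock: 1.03
tcp_pos: [0.3862, 0.2735, 0.3779]
orientation: [0.0, 0.674, 0.738, 0.001]
wrist_force: [1.1, 0.3, 0.0]
finger_gap: 0.0849
travel [-5.707  3.846 -0.051] turn 0.09 j6 1.927 tcp [0.3862 0.2735 0.3779] F [1.1 0.3 0. ] gap 84.9 t 1.03
```

```bash
python3 -m crank '{"travel":[[-0.8,0.55,0],[-1.6,1.1,0],[-2.4,1.7,0],[-3.2,2.2,0],[-4,2.75,0]],"turn":[0.09,0.09,0.09,0.09,0.09]}';python3 -m crank '{"travel":[[-0.8,0.5,0],[-1.7,1,0],[-1.7,1,0],[-1.7,1,0]],"turn":[0,0,0,0]}'
python3 - <<'E'
from h import *
cam("wrist","w1"); go(.56,.06,.38,0)
E
```

```text
clock: 1.45
tcp_pos: [0.5109, 0.1246, 0.3775]
orientation: [-0.0, 0.705, 0.709, 0.0]
wrist_force: [1.4, 1.4, 0.4]
finger_gap: 0.0847
clock: 1.78
tcp_pos: [0.5514, 0.0564, 0.3763]
orientation: [-0.001, 0.706, 0.708, -0.001]
wrist_force: [-0.6, -0.0, -0.2]
finger_gap: 0.0847
travel [ 0.053  0.234 -0.081] turn 0.004 j6 1.526 tcp [0.5506 0.0578 0.3768] F [-0.3 -0.1  0.1] gap 85.1 t 1.83
```

View pics/w1.png

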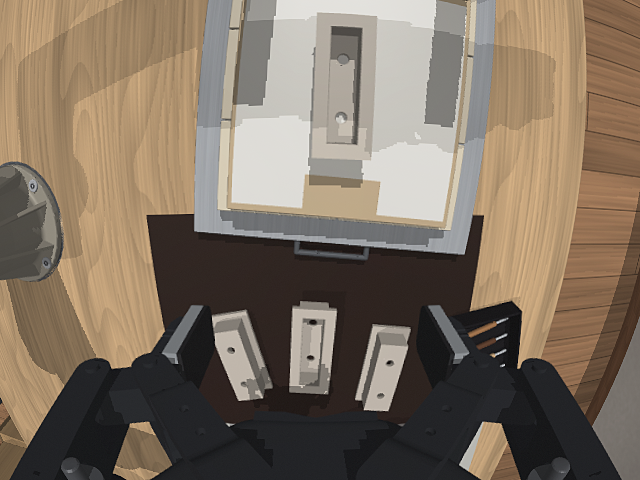

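The wrist view has everything in it. The base rim corners are near (318,13), (377,17), (369,160), (310,156), and the bare square spans about (303,178) to (379,217). The loose planters are at (243,355) for B, (313,350) for U and (384,365) for A. I'll enlarge it to read the corners.

Run:
```python
from h import *
im=load("w1")["image"][:,:,::-1]
a=cv2.resize(im[295:415,205:415],None,fx=3.8,fy=3.8,interpolation=cv2.INTER_CUBIC)   # 798x456
cv2.imwrite("pics/w1low.png",a)
b=cv2.resize(im[0:228,220:460],None,fx=2.6,fy=2.6,interpolation=cv2.INTER_CUBIC)
cv2.imwrite("pics/w1up.png",b)
```

```text
(no output)
```

View pics/w1low.png

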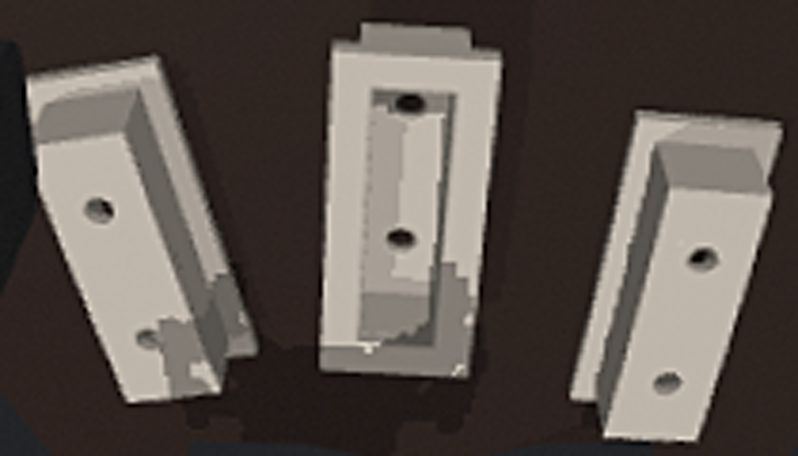

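View pics/w1up.png

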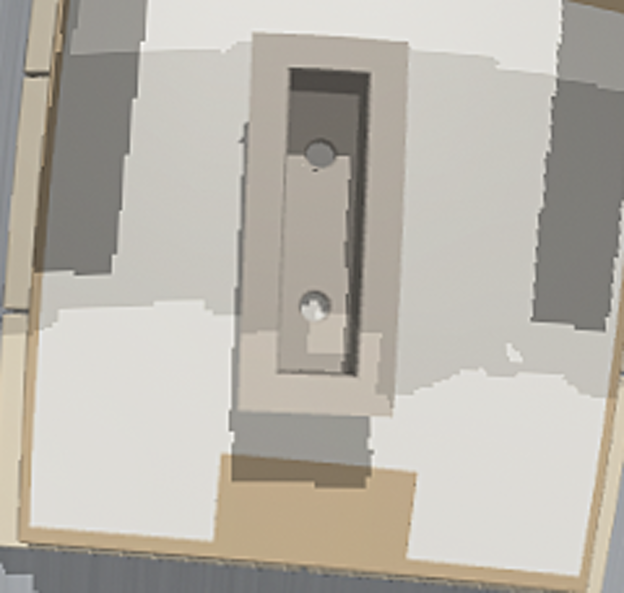

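B, U and A top-face corners and the base rim corners are clear in the enlargements. I'll convert them and check against the known sizes.

Run:
```python
from h import *
c=load("w1")
lo=lambda P,z:[pix(c,205+(u+.5)/3.8-.5,295+(v+.5)/3.8-.5,z) for u,v in P]
up=lambda P,z:[pix(c,220+(u+.5)/2.6-.5,(v+.5)/2.6-.5,z) for u,v in P]
for n,P in dict(B=[(38,138),(128,132),(222,393),(130,402)],U=[(332,48),(500,52),(468,377),(320,372)],A=[(668,187),(772,192),(698,440),(603,437)]).items(): print(n,*rect(lo(P,.045)))
print("base",*rect(up([(252,33),(408,42),(393,415),(238,410)],.121)))
e=up([(20,541),(583,592)],.076); print("edge",np.round(e,4),np.linalg.norm(e[0]-e[1]))
d=(e[1]-e[0])[:2]; d/=np.linalg.norm(d); n=np.array([-d[1],d[0]]); m=(e[0]+e[1])[:2]/2
print("shelf yaw of x",np.arctan2(n[1],n[0]),"spot",m+.025*n,"shelf c",m+.17*n)
p=up([(220,455),(416,470),(407,575),(213,557)],.076); print("patch",*rect(p), np.round(p,3))
# side/scene check of near-post & tall post feet
s=load("s1"); print("tall top",pix(s,253,157,.203),"short top",pix(s,278,154,.152))
```

```text
B [ 0.4315 -0.2307] 1.7539 (np.float64(0.0408), np.float64(0.1422))
U [ 0.5469 -0.2012] 1.5122 (np.float64(0.0641), np.float64(0.1638))
A [ 0.6671 -0.256 ] 1.4524 (np.float64(0.0445), np.float64(0.1409))
base [0.5836 0.179 ] 1.5372 (np.float64(0.064), np.float64(0.1593))
edge [[0.4438 0.035  0.076 ]
 [0.7193 0.0105 0.076 ]] 0.2766614690274525
shelf yaw of x 1.4818756301984202 spot [0.58376606 0.04766232] shelf c [0.59664258 0.19208945]
patch [0.5842 0.0473] 3.0623 (np.float64(0.0923), np.float64(0.0498)) [[0.54  0.075 0.076]
 [0.631 0.069 0.076]
 [0.629 0.018 0.076]
 [0.536 0.027 0.076]]
tall top [ 0.54497635 -0.42118678  0.203     ] short top [ 0.45330093 -0.43138549  0.152     ]
```

Sizes match (44×141, 64×164, 64×159, with the edge at 277 instead of 280), so I'll go for A first.

```bash
python3 -c "
from h import *
go(.667,-.256,.08,1.4524-np.pi/2)"
```

```text
travel [-7.86   2.89   7.411] turn 0.122 j6 1.526 tcp [0.5506 0.0578 0.3768] F [-0.3 -0.1  0.1] gap 85.1 t 1.83
```

```bash
python3 -m crank '{"travel":[[-0.8,0.3,0.5],[-1.6,0.6,1],[-2.4,0.9,1.5],[-3.2,1.2,2],[-4,1.5,2.6]],"turn":[0.12,0.12,0.12,0.12,0.12]}' 85 40; python3 -m crank '{"travel":[[-0.7,0.2,0.6],[-1.4,0.5,1.3],[-2.1,0.8,2],[-2.8,1.1,2.7],[-3.4,1.3,3.4]],"turn":[0,0,0,0,0]}'; python3 -c "
from h import *
go(.667,-.256,.06,1.4524-np.pi/2)"
```

```text
clock: 2.25
tcp_pos: [0.6119, -0.1003, 0.2741]
orientation: [0.001, 0.745, 0.667, 0.001]
wrist_force: [1.0, 0.4, 0.0]
finger_gap: 0.085
clock: 2.67
tcp_pos: [0.6486, -0.2418, 0.1368]
orientation: [0.001, 0.746, 0.666, 0.0]
wrist_force: [-0.2, -0.4, 0.2]
finger_gap: 0.085
travel [-0.302  0.494  1.921] turn 0.006 j6 1.21 tcp [ 0.6486 -0.2418  0.1368] F [-0.2 -0.4  0.2] gap 85.0 t 2.67
```

```bash
python3 -m crank '{"travel":[[-0.3,0.5,0.7],[-0.3,0.5,1.5],[-0.3,0.5,1.9],[-0.3,0.5,1.9]],"turn":[0,0,0,0]}'; python3 -c "
from h import *
go(.667,-.256,.012,1.4524-np.pi/2)"
```

```text
clock: 3.0
tcp_pos: [0.6634, -0.2529, 0.0561]
orientation: [-0.004, 0.746, 0.666, -0.001]
wrist_force: [0.1, 1.1, -1.0]
finger_gap: 0.0847
travel [-0.072  0.108  1.101] turn 0.006 j6 1.206 tcp [ 0.6634 -0.2529  0.0561] F [ 0.1  1.1 -1. ] gap 84.7 t 3.0
```

```bash
python3 -m crank '{"travel":[[-0.03,0.08,0.5],[-0.03,0.08,1.05],[-0.03,0.08,1.05],[-0.03,0.08,1.05]],"turn":[0,0,0,0]}'; python3 -c "
from h import *
go(.667,-.256,.012,1.4524-np.pi/2)"
```

```text
clock: 3.33
tcp_pos: [0.669, -0.256, 0.0201]
orientation: [-0.001, 0.746, 0.666, -0.0]
wrist_force: [0.3, -1.0, 0.1]
finger_gap: 0.0852
travel [-0.006 -0.048  0.201] turn 0.006 j6 1.206 tcp [ 0.669  -0.256   0.0201] F [ 0.3 -1.   0.1] gap 85.2 t 3.33
```

```bash
python3 -m crank '{"travel":[[0,-0.05,0.2],[0,-0.05,0.2]],"turn":[0,0]}'; python3 -m crank '{"travel":[[0,0,0],[0,0,0],[0,0,0],[0,0,0],[0,0,0]],"turn":[0,0,0,0,0]}' 35 40; python3 -c "
from h import *
go(.667,-.256,.08,1.4524-np.pi/2)"
```

```text
clock: 3.5
tcp_pos: [0.6677, -0.2572, 0.0126]
orientation: [0.001, 0.746, 0.666, 0.0]
wrist_force: [-0.3, 0.4, 0.2]
finger_gap: 0.0852
clock: 3.92
tcp_pos: [0.6674, -0.2577, 0.0124]
orientation: [0.0, 0.746, 0.666, 0.0]
wrist_force: [-2.2, 0.6, 4.6]
finger_gap: 0.0433
travel [ 0.042 -0.014 -1.69 ] turn 0.004 j6 1.204 tcp [ 0.6674 -0.2577  0.0124] F [-2.2  0.6  4.6] gap 43.3 t 3.92
```

```bash
python3 -m crank '{"travel":[[0,0,-0.4],[0.3,0,-1.2],[0.8,0,-2],[1.5,0,-2.8],[2.2,-0.2,-3.6]],"turn":[0,0,0,0,0]}'; python3 -c "
from h import *
go(.5836,.1773,.19,1.5372-np.pi/2)"
```

```text
clock: 4.33
tcp_pos: [0.6701, -0.1706, 0.1541]
orientation: [-0.0, 0.747, 0.665, 0.0]
wrist_force: [1.0, 0.3, -2.6]
finger_gap: 0.0435
travel [ 8.391 -3.149 -0.893] turn -0.082 j6 1.321 tcp [ 0.6701 -0.1706  0.1541] F [ 1.   0.3 -2.6] gap 43.5 t 4.33
```

```bash
python3 -m crank '{"travel":[[0.8,-0.3,-0.5],[1.7,-0.6,-0.9],[2.5,-0.9,-0.9],[3.4,-1.2,-0.9],[4.2,-1.5,-0.9]],"turn":[-0.04,-0.08,-0.08,-0.08,-0.08]}';python3 -m crank '{"travel":[[0.9,-0.3,0],[1.7,-0.6,0],[2.5,-0.9,0],[3.2,-1.2,0],[3.7,-1.4,0]],"turn":[0,0,0,0,0]}'; python3 -c "
from h import *
go(.5836,.1773,.16,1.5372-np.pi/2)"
```

```text
clock: 4.75
tcp_pos: [0.6284, 0.0049, 0.1897]
orientation: [-0.0, 0.719, 0.695, 0.0]
wrist_force: [-0.7, -0.5, -2.9]
finger_gap: 0.0436
clock: 5.17
tcp_pos: [0.5764, 0.1553, 0.1892]
orientation: [-0.001, 0.718, 0.696, -0.0]
wrist_force: [-0.1, 0.6, -2.6]
finger_gap: 0.0436
travel [0.554 0.164 0.729] turn 0.001 j6 1.731 tcp [0.5764 0.1553 0.1892] F [-0.1  0.6 -2.6] gap 43.6 t 5.17
```

```bash
python3 -m crank '{"travel":[[0.4,0.15,0.3],[0.4,0.15,0.7],[0.4,0.15,0.7],[0.4,0.15,0.7]],"turn":[0,0,0,0]}'; python3 -c "
from h import *
go(.5836,.1773,.1354,1.5372-np.pi/2)"
```

```text
clock: 5.5
tcp_pos: [0.5834, 0.1685, 0.1603]
orientation: [-0.001, 0.719, 0.695, -0.001]
wrist_force: [0.2, 0.6, -2.4]
finger_gap: 0.0435
travel [0.22  0.001 0.623] turn 0.0 j6 1.753 tcp [0.5834 0.1685 0.1603] F [ 0.2  0.6 -2.4] gap 43.5 t 5.5
```

```bash
python3 -m crank '{"travel":[[0.22,0,0.2],[0.22,0,0.45],[0.22,0,0.55],[0.22,0,0.6]],"turn":[0,0,0,0]}'; python3 -c "
from h import *
cam('wrist','w2');go(.5836,.1773,.1334,1.5372-np.pi/2)"
```

```text
clock: 5.83
tcp_pos: [0.5843, 0.177, 0.1365]
orientation: [-0.001, 0.719, 0.695, -0.001]
wrist_force: [-1.4, -0.2, -2.5]
finger_gap: 0.0433
travel [ 0.008 -0.02   0.078] turn -0.001 j6 1.768 tcp [0.5844 0.1769 0.1365] F [-0.   0.3 -3.5] gap 43.5 t 5.88
```

View pics/w2.png

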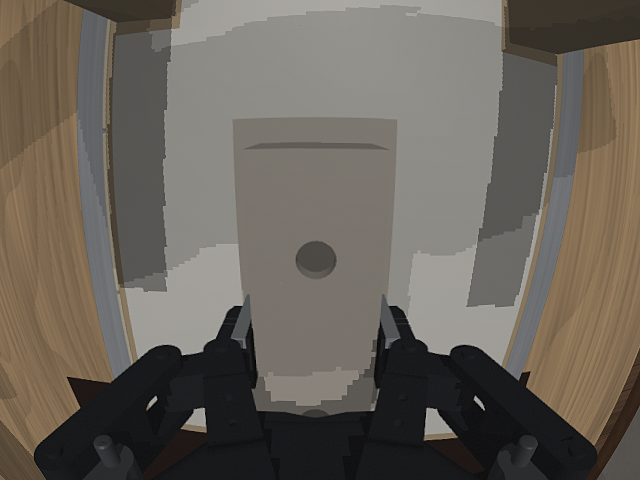

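A's rim end (233–397, v≈120) covers the base rim, with no base rim showing on any side, so it is aligned. I'll lower it and release.

```bash
python3 -m crank '{"travel":[[0,0,0.05],[0,0,0.09],[0,0,0.09]],"turn":[0,0,0]}'; python3 -m crank '{"travel":[[0,0,0.03],[0,0,0.03]],"turn":[0,0]}'
```

```text
clock: 6.13
tcp_pos: [0.585, 0.1772, 0.1341]
orientation: [0.0, 0.719, 0.695, 0.0]
wrist_force: [-0.6, 0.5, -3.5]
finger_gap: 0.0436
clock: 6.3
tcp_pos: [0.5853, 0.1773, 0.1334]
orientation: [0.0, 0.719, 0.695, 0.0]
wrist_force: [0.3, -0.6, -1.2]
finger_gap: 0.0438
```

```bash
python3 -m crank '{"travel":[[0,0,0.02],[0,0,0.02]],"turn":[0,0]}'; python3 -m crank '{"travel":[[0,0,0],[0,0,0],[0,0,0]],"turn":[0,0,0]}' 85; python3 -c "
from h import *
go(.5469,-.2012,.25,1.5122-np.pi/2)"
```

```text
clock: 6.47
tcp_pos: [0.5853, 0.1773, 0.1334]
orientation: [0.0, 0.719, 0.695, 0.001]
wrist_force: [-1.3, -0.4, 4.5]
finger_gap: 0.0431
clock: 6.72
tcp_pos: [0.5853, 0.1775, 0.1323]
orientation: [0.0, 0.719, 0.695, 0.0]
wrist_force: [0.1, 0.8, -0.9]
finger_gap: 0.0777
travel [-9.493 -0.635 -2.947] turn 0.025 j6 1.768 tcp [0.5853 0.1775 0.1323] F [ 0.1  0.8 -0.9] gap 77.7 t 6.72
```

```bash
python3 -m crank '{"travel":[[0,0,-0.6],[0,0,-1.5],[-0.5,0,-2.4],[-1.3,-0.1,-2.8],[-2.2,-0.2,-2.9]],"turn":[0.02,0.02,0.02,0.02,0.02]}'; python3 -m crank '{"travel":[[-1,-0.1,0],[-2,-0.1,0],[-3,-0.2,0],[-4,-0.3,0.2],[-4.9,-0.4,0.6]],"turn":[0,0,0,0,0]}' ; python3 -c "
from h import *
go(.5469,-.2012,.07,1.5122-np.pi/2)"
```

```text
clock: 7.13
tcp_pos: [0.5761, 0.0901, 0.2525]
orientation: [0.002, 0.725, 0.689, 0.003]
wrist_force: [1.3, -1.0, -0.6]
finger_gap: 0.085
clock: 7.55
tcp_pos: [0.5483, -0.1078, 0.2259]
orientation: [0.002, 0.726, 0.688, 0.001]
wrist_force: [1.3, -0.4, -1.6]
finger_gap: 0.0849
travel [-2.329  0.074  3.901] turn 0.004 j6 1.287 tcp [ 0.5483 -0.1078  0.2259] F [ 1.3 -0.4 -1.6] gap 84.9 t 7.55
```

```bash
python3 -m crank '{"travel":[[-0.6,0,0.8],[-1.2,0,1.6],[-1.8,0,2.4],[-2.1,0,3.1],[-2.1,0,3.6]],"turn":[0,0,0,0,0]}'; python3 -m crank '{"travel":[[0,0,0],[0,0,0]],"turn":[0,0]}' ; python3 -c "
from h import *
go(.5469,-.2012,.016,1.5122-np.pi/2)"
```

```text
clock: 7.97
tcp_pos: [0.5417, -0.1915, 0.0772]
orientation: [-0.001, 0.727, 0.686, -0.001]
wrist_force: [-0.6, 0.8, -0.5]
finger_gap: 0.0849
clock: 8.13
tcp_pos: [0.5419, -0.1887, 0.0792]
orientation: [-0.001, 0.726, 0.688, -0.0]
wrist_force: [0.7, 0.4, 1.4]
finger_gap: 0.0846
travel [-0.308  0.146  1.578] turn 0.004 j6 1.15 tcp [ 0.5419 -0.1887  0.0792] F [0.7 0.4 1.4] gap 84.6 t 8.13
```

```bash
python3 -m crank '{"travel":[[-0.3,0.15,0.1],[-0.3,0.15,0.6],[-0.3,0.15,1.2],[-0.3,0.15,1.58],[-0.3,0.15,1.58]],"turn":[0,0,0,0,0]}'; python3 -m crank '{"travel":[[0,0,0],[0,0,0],[0,0,0],[0,0,0]],"turn":[0,0,0,0]}' 55 40; python3 -c "
from h import *
go(.5469,-.2012,.016,1.5122-np.pi/2)"
```

```text
clock: 8.55
tcp_pos: [0.548, -0.2011, 0.0156]
orientation: [-0.001, 0.726, 0.688, -0.0]
wrist_force: [-1.5, 0.3, -0.3]
finger_gap: 0.0849
clock: 8.88
tcp_pos: [0.5496, -0.202, 0.0191]
orientation: [0.002, 0.726, 0.688, 0.0]
wrist_force: [-2.4, 0.3, 7.2]
finger_gap: 0.0631
travel [ 0.016 -0.068  0.077] turn 0.005 j6 1.135 tcp [ 0.5496 -0.202   0.0191] F [-2.4  0.3  7.2] gap 63.1 t 8.88
```

```bash
python3 -m crank '{"travel":[[0,0,-0.4],[0.2,0,-1.2],[0.7,0,-2.1],[1.3,0,-3],[2,0.1,-3.9]],"turn":[0,0,0,0,0]}'; python3 -m crank '{"travel":[[0.7,0.1,-0.6],[1.6,0.1,-1],[2.5,0.2,-1.1],[3.4,0.3,-1.1],[4.3,0.4,-1.1]],"turn":[-0.025,-0.025,-0.025,-0.025,-0.025]}'; python3 -c "
from h import *
go(.585,.178,.225,1.5372-np.pi/2)"
```

```text
clock: 9.3
tcp_pos: [0.5556, -0.1249, 0.1707]
orientation: [0.0, 0.726, 0.687, 0.0]
wrist_force: [1.4, 0.1, -3.3]
finger_gap: 0.0628
clock: 9.72
tcp_pos: [0.5818, 0.0475, 0.2139]
orientation: [0.001, 0.717, 0.697, 0.001]
wrist_force: [1.3, -0.8, -2.7]
finger_gap: 0.063
travel [ 3.264 -0.015 -0.276] turn 0.004 j6 1.544 tcp [0.5818 0.0475 0.2139] F [ 1.3 -0.8 -2.7] gap 63.0 t 9.72
```

```bash
python3 -m crank '{"travel":[[0.8,0,-0.3],[1.6,0,-0.3],[2.4,0,-0.3],[3,0,-0.3],[3,0,-0.3]],"turn":[0,0,0,0,0]}'; python3 -m crank '{"travel":[[0,0,0],[0,0,0]],"turn":[0,0]}'; python3 -c "
from h import *
go(.585,.178,.188,1.5372-np.pi/2)"
```

```text
clock: 10.13
tcp_pos: [0.5844, 0.1706, 0.2247]
orientation: [-0.001, 0.715, 0.699, 0.001]
wrist_force: [1.7, -0.8, -4.4]
finger_gap: 0.0631
clock: 10.3
tcp_pos: [0.5846, 0.1656, 0.2244]
orientation: [0.0, 0.717, 0.697, -0.0]
wrist_force: [-0.1, 0.4, -3.9]
finger_gap: 0.0632
travel [0.311 0.002 0.911] turn 0.005 j6 1.743 tcp [0.5846 0.1656 0.2244] F [-0.1  0.4 -3.9] gap 63.2 t 10.3
```

```bash
python3 -m crank '{"travel":[[0.3,0,0.3],[0.3,0,0.6],[0.3,0,0.85],[0.3,0,0.9],[0.3,0,0.9]],"turn":[0,0,0,0,0]}'; python3 -m crank '{"travel":[[0,0,0.04],[0,0,0.04]],"turn":[0,0]}'; python3 -c "
from h import *
go(.585,.178,.185,1.5372-np.pi/2)"
```

```text
clock: 10.72
tcp_pos: [0.5842, 0.1769, 0.187]
orientation: [-0.001, 0.718, 0.696, -0.001]
wrist_force: [-0.3, -0.1, -2.9]
finger_gap: 0.0628
clock: 10.88
tcp_pos: [0.5853, 0.1774, 0.1872]
orientation: [0.0, 0.718, 0.697, 0.0]
wrist_force: [-0.1, 0.7, -3.5]
finger_gap: 0.0628
travel [ 0.016 -0.009  0.054] turn 0.004 j6 1.763 tcp [0.5853 0.1774 0.1872] F [-0.1  0.7 -3.5] gap 62.8 t 10.88
```

```bash
python3 -m crank '{"travel":[[0,0,0.04],[0,0,0.04]],"turn":[0,0]}'; python3 -m crank '{"travel":[[0,0,0.03],[0,0,0.03]],"turn":[0,0]}'
```

```text
clock: 11.05
tcp_pos: [0.5852, 0.1776, 0.1855]
orientation: [0.0, 0.717, 0.697, 0.0]
wrist_force: [-0.3, 0.1, -4.2]
finger_gap: 0.0631
clock: 11.22
tcp_pos: [0.5853, 0.1777, 0.1851]
orientation: [0.0, 0.717, 0.697, 0.001]
wrist_force: [-1.5, -0.3, 2.5]
finger_gap: 0.0629
```

```bash
python3 -m crank '{"travel":[[0,0,0.01],[0,0,0.01],[0,0,0.01]],"turn":[0,0,0]}' 85; python3 -m crank '{"travel":[[0,0,-0.4],[0,0,-1.2],[-0.4,0,-2.1],[-1.2,0,-2.9],[-2,-0.1,-3.6]],"turn":[0,0,0,0,0]}'; python3 -c "
from h import *
go(.58,.04,.4,1.5372-np.pi/2)"
```

```text
clock: 11.47
tcp_pos: [0.5853, 0.1778, 0.184]
orientation: [0.0, 0.717, 0.697, 0.0]
wrist_force: [-0.2, -0.3, 0.7]
finger_gap: 0.0849
clock: 11.88
tcp_pos: [0.5796, 0.1015, 0.3265]
orientation: [0.001, 0.716, 0.698, 0.001]
wrist_force: [1.3, -0.8, -0.4]
finger_gap: 0.0848
travel [-1.536  0.053 -1.838] turn 0.007 j6 1.634 tcp [0.5796 0.1015 0.3265] F [ 1.3 -0.8 -0.4] gap 84.8 t 11.88
```

```bash
python3 -m crank '{"travel":[[-0.7,0,-0.6],[-1.4,0,-1.2],[-1.4,0,-1.7],[-1.4,0,-1.7],[-1.4,0,-1.7]],"turn":[0,0,0,0,0]}'; python3 -c "
from h import *
c=cam('wrist','w3');cv2.imwrite('pics/w3c.png',cv2.resize(c['image'][0:300,170:470,::-1],None,fx=2,fy=2));go(.4315,-.2307,.2,1.7539-np.pi/2)"
```

```text
clock: 12.3
tcp_pos: [0.5783, 0.0448, 0.3937]
orientation: [0.001, 0.718, 0.696, 0.001]
wrist_force: [-0.5, 0.1, -1.2]
finger_gap: 0.085
travel [-7.005 -3.46   4.805] turn -0.212 j6 1.54 tcp [0.5779 0.0453 0.3924] F [-0.3  0.9  0. ] gap 85.1 t 12.35
```

View pics/w3c.png

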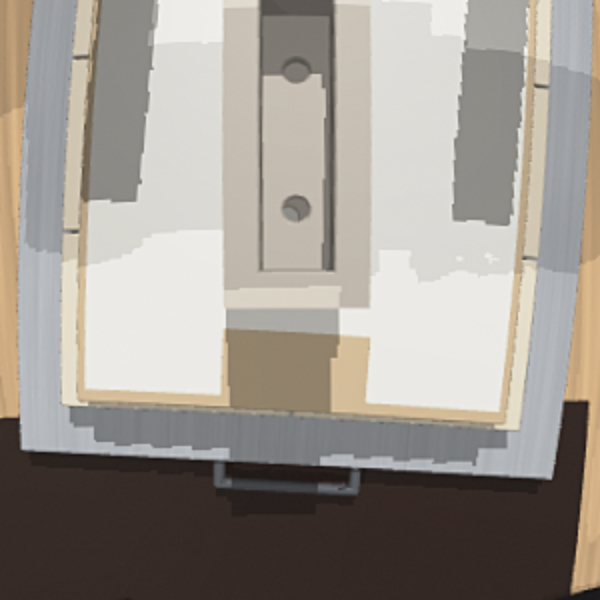

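U's rim ends at about (224,307)–(370,308) in the crop and lies over the column below. I'll check this against the expected centre and move on to B.

```bash
python3 - <<'E'
from h import *
c=load("w3")
print([pix(c,170+u/2-.25,v/2-.25,.211).round(4) for u,v in [(224,307),(370,308),(222,10),(370,10)]])
E
python3 -m crank '{"travel":[[-0.9,-0.3,0.3],[-1.8,-0.7,0.6],[-2.6,-1.1,0.9],[-3.4,-1.5,1.4],[-4.2,-1.9,1.9]],"turn":[-0.1,-0.2,-0.21,-0.21,-0.21]}' 85; python3 -c "
from h import *
go(.4315,-.2307,.08,1.7539-np.pi/2)"
```

```text
[array([0.5535, 0.0994, 0.211 ]), array([0.6173, 0.0971, 0.211 ]), array([0.5569, 0.2339, 0.211 ]), array([0.6211, 0.2322, 0.211 ])]
clock: 12.77
tcp_pos: [0.4954, -0.1205, 0.3144]
orientation: [-0.001, 0.639, 0.769, -0.0]
wrist_force: [1.5, -0.7, 0.2]
finger_gap: 0.0849
travel [-2.423 -2.067  5.86 ] turn 0.0 j6 0.991 tcp [ 0.4954 -0.1205  0.3144] F [ 1.5 -0.7  0.2] gap 84.9 t 12.77
```

```bash
python3 -m crank '{"travel":[[-0.5,-0.4,0.7],[-1,-0.8,1.4],[-1.5,-1.2,2.1],[-2,-1.6,2.9],[-2.2,-1.9,3.8]],"turn":[0,0,0,0,0]}'; python3 -m crank '{"travel":[[0,0,0.8],[0,0,1.6],[0,0,1.9],[0,0,1.9]],"turn":[0,0,0,0]}' ; python3 -c "
from h import *
go(.4315,-.2307,.012,1.7539-np.pi/2)"
```

```text
clock: 13.18
tcp_pos: [0.4369, -0.2218, 0.1625]
orientation: [0.0, 0.64, 0.768, -0.0]
wrist_force: [0.5, -1.0, -0.7]
finger_gap: 0.0851
clock: 13.52
tcp_pos: [0.4342, -0.2174, 0.0836]
orientation: [-0.005, 0.64, 0.768, -0.0]
wrist_force: [-0.3, 0.1, -0.4]
finger_gap: 0.0854
travel [-0.327 -0.115  1.789] turn -0.001 j6 0.759 tcp [ 0.4342 -0.2174  0.0836] F [-0.3  0.1 -0.4] gap 85.4 t 13.52
```

```bash
python3 -m crank '{"travel":[[-0.3,-0.1,0.4],[-0.3,-0.1,0.9],[-0.3,-0.1,1.4],[-0.3,-0.1,1.6],[-0.3,-0.1,1.6]],"turn":[0,0,0,0,0]}'; python3 -c "
from h import *
go(.4315,-.2307,.012,1.7539-np.pi/2)"
```

```text
clock: 13.93
tcp_pos: [0.4348, -0.2316, 0.0231]
orientation: [-0.002, 0.64, 0.768, -0.0]
wrist_force: [-1.0, -0.2, 0.4]
finger_gap: 0.085
travel [ 0.037 -0.077  0.277] turn -0.001 j6 0.736 tcp [ 0.4348 -0.2316  0.0231] F [-1.  -0.2  0.4] gap 85.0 t 13.93
```

```bash
python3 -m crank '{"travel":[[0,-0.07,0.15],[0,-0.07,0.26],[0,-0.07,0.26]],"turn":[0,0,0]}'; python3 -m crank '{"travel":[[0,0,0],[0,0,0],[0,0,0],[0,0,0],[0,0,0]],"turn":[0,0,0,0,0]}' 35 40; python3 -c "
from h import *
go(.4315,-.2307,.012,1.7539-np.pi/2)"
```

```text
clock: 14.18
tcp_pos: [0.4333, -0.2336, 0.0142]
orientation: [0.0, 0.64, 0.768, 0.0]
wrist_force: [-0.7, 0.6, -0.3]
finger_gap: 0.085
clock: 14.6
tcp_pos: [0.433, -0.234, 0.0148]
orientation: [0.0, 0.64, 0.768, -0.0]
wrist_force: [-3.2, -0.5, 5.6]
finger_gap: 0.0434
travel [ 0.087 -0.021  0.07 ] turn -0.002 j6 0.732 tcp [ 0.433  -0.234   0.0148] F [-3.2 -0.5  5.6] gap 43.4 t 14.6
```

```bash
python3 -m crank '{"travel":[[0,0,-0.4],[0.1,0,-1.3],[0.4,0.1,-2.2],[0.9,0.3,-3.1],[1.5,0.6,-3.9]],"turn":[0,0,0.04,0.12,0.2]}'; python3 -c "
from h import *
go(.586,.1745,.27,-.031)"
```

```text
clock: 15.02
tcp_pos: [0.4457, -0.1707, 0.1717]
orientation: [0.0, 0.716, 0.698, 0.0]
wrist_force: [0.7, -0.8, -4.1]
finger_gap: 0.0435
travel [ 8.716  3.289 -2.458] turn 0.006 j6 1.062 tcp [ 0.4457 -0.1707  0.1717] F [ 0.7 -0.8 -4.1] gap 43.5 t 15.02
```

```bash
python3 -m crank '{"travel":[[0.7,0.3,-0.6],[1.4,0.6,-1.2],[2.2,0.9,-1.7],[3,1.2,-2.2],[3.8,1.5,-2.5]],"turn":[0,0,0,0,0]}'; python3 -m crank '{"travel":[[0.9,0.3,0],[1.8,0.6,0],[2.7,0.9,0],[3.6,1.3,0],[4.2,1.6,0]],"turn":[0,0,0,0,0]}';python3 -m crank '{"travel":[[0,0,0],[0,0,0]],"turn":[0,0]}'; python3 -c "
from h import *
go(.586,.1745,.23,-.031)"
```

```text
clock: 15.43
tcp_pos: [0.5097, -0.0182, 0.2721]
orientation: [0.001, 0.714, 0.7, 0.001]
wrist_force: [1.7, -0.8, -2.9]
finger_gap: 0.0432
clock: 15.85
tcp_pos: [0.5763, 0.1504, 0.2693]
orientation: [-0.001, 0.713, 0.701, 0.0]
wrist_force: [1.3, -0.4, -2.4]
finger_gap: 0.0436
clock: 16.02
tcp_pos: [0.5759, 0.1484, 0.2686]
orientation: [-0.001, 0.713, 0.701, -0.001]
wrist_force: [-0.8, -0.5, -2.5]
finger_gap: 0.0435
travel [0.656 0.245 0.965] turn 0.015 j6 1.704 tcp [0.5759 0.1484 0.2686] F [-0.8 -0.5 -2.5] gap 43.5 t 16.02
```

```bash
python3 -m crank '{"travel":[[0.64,0.24,0.2],[0.64,0.24,0.4],[0.64,0.24,0.7],[0.64,0.24,0.9],[0.64,0.24,0.9]],"turn":[0.015,0.015,0.015,0.015,0.015]}'; python3 -c "
from h import *
go(.586,.1745,.2258,-.031)"
```

```text
clock: 16.43
tcp_pos: [0.5845, 0.171, 0.2315]
orientation: [-0.001, 0.719, 0.695, -0.002]
wrist_force: [-0.1, 0.6, -2.5]
finger_gap: 0.0437
travel [0.088 0.035 0.143] turn -0.004 j6 1.759 tcp [0.5845 0.171  0.2315] F [-0.1  0.6 -2.5] gap 43.7 t 16.43
```

```bash
python3 -m crank '{"travel":[[0.06,0.02,0.03],[0.06,0.02,0.06],[0.06,0.02,0.08]],"turn":[0,0,0]}'; python3 -m crank '{"travel":[[0,0,0.03],[0,0,0.03]],"turn":[0,0]}';python3 -c "
from h import *
go(.586,.1745,.2258,-.031)"
```

```text
clock: 16.68
tcp_pos: [0.5874, 0.1744, 0.2314]
orientation: [0.0, 0.719, 0.695, 0.001]
wrist_force: [0.0, -0.7, -3.0]
finger_gap: 0.0436
clock: 16.85
tcp_pos: [0.5871, 0.1747, 0.2297]
orientation: [0.0, 0.719, 0.695, 0.0]
wrist_force: [-0.2, 0.6, -2.5]
finger_gap: 0.0436
travel [-0.005 -0.028  0.098] turn -0.003 j6 1.763 tcp [0.5871 0.1747 0.2297] F [-0.2  0.6 -2.5] gap 43.6 t 16.85
```

```bash
python3 -m crank '{"travel":[[0,-0.02,0.04],[0,-0.02,0.06]],"turn":[0,0]}'; python3 -m crank '{"travel":[[0,0,0.03],[0,0,0.03]],"turn":[0,0]}'; python3 -m crank '{"travel":[[0,0,0.02],[0,0,0.02]],"turn":[0,0]}'
```

```text
clock: 17.02
tcp_pos: [0.5862, 0.1748, 0.2272]
orientation: [0.0, 0.719, 0.695, 0.0]
wrist_force: [-0.1, -0.4, -2.9]
finger_gap: 0.0436
clock: 17.18
tcp_pos: [0.5863, 0.1749, 0.226]
orientation: [0.0, 0.719, 0.695, 0.0]
wrist_force: [0.5, 0.4, -3.2]
finger_gap: 0.0435
clock: 17.35
tcp_pos: [0.5863, 0.1749, 0.2258]
orientation: [0.0, 0.719, 0.695, 0.0]
wrist_force: [-0.4, -0.3, 2.8]
finger_gap: 0.0435
```

```bash
python3 -m crank '{"travel":[[0,0,0],[0,0,0],[0,0,0]],"turn":[0,0,0]}' 85; python3 -m crank '{"travel":[[0,0,-0.4],[0,0,-1.2],[-0.3,0,-2.1],[-1.1,0,-2.8],[-2,0,-3.2]],"turn":[0,0,0,0,0]}'; python3 -c "
from h import *
s=cam('scene','s2');d=cam('side','d2')
a=cv2.resize(s['image'][145:215,235:300,::-1],None,fx=5,fy=5,interpolation=cv2.INTER_CUBIC)
b=cv2.resize(d['image'][265:370,345:420,::-1],None,fx=5,fy=5,interpolation=cv2.INTER_CUBIC)
o=np.zeros((525,700,3),np.uint8);o[:350,:325]=a;o[:,325:]=b;cv2.imwrite('pics/posts.png',o)
go(.56,-.3,.35,0)
print(pix(s,222,215,0),pix(d,437,338,0))"
```

```text
clock: 17.6
tcp_pos: [0.5865, 0.1748, 0.2252]
orientation: [0.0, 0.719, 0.695, 0.0]
wrist_force: [-0.7, 0.8, 1.1]
finger_gap: 0.078
clock: 18.02
tcp_pos: [0.5842, 0.0957, 0.3567]
orientation: [0.001, 0.718, 0.696, 0.002]
wrist_force: [1.1, 0.4, 0.3]
finger_gap: 0.0853
travel [-9.79  -0.248  0.188] turn -0.039 j6 1.629 tcp [0.585  0.0909 0.3572] F [ 0.1 -0.  -0.6] gap 85.1 t 18.12
[ 6.78594947e-01 -4.35997677e-01  2.22044605e-16] [ 0.65923545 -0.45561495  0.        ]
```

View pics/posts.png

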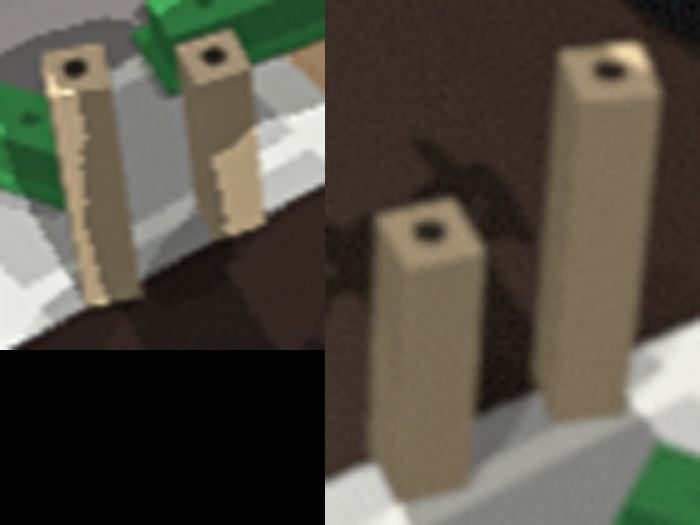

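Scene part: the tall post's hole is at crop (74,68) and the short one's at (213,55). Side part: tall at (610,70), short at (430,232). Both views confirm the tall post is the one by the bottle.

Run:
```python
from h import *
s=load("s2");d=load("d2")
S=lambda u,v,z:pix(s,235+(u+.5)/5-.5,145+(v+.5)/5-.5,z)
D=lambda u,v,z:pix(d,345+(u-324.5)/5-.5,265+(v+.5)/5-.5,z)
print("tall scene",S(74,68,.203),"side",D(610,70,.203)); print("short",S(213,55,.152),D(430,232,.152))
r=rect([S(*p,.203) for p in[(42,55),(103,44),(109,87),(52,95)]]);print(r)
P=[D(*p,.203) for p in[(558,50),(640,42),(660,92),(574,101)]];print(rect(P),np.round(P,3))
P=[D(*p,.152) for p in[(376,212),(455,198),(485,245),(405,268)]];print(rect(P))
```

```text
tall scene [ 0.55644404 -0.42322919  0.203     ] side [ 0.55778435 -0.4193776   0.203     ]
short [ 0.45904931 -0.42698054  0.152     ] [ 0.46035163 -0.42356906  0.152     ]
(array([ 0.5561, -0.4208]), 2.7449, (np.float64(0.036), np.float64(0.0351)))
(array([ 0.5566, -0.4195]), 2.7812, (np.float64(0.039), np.float64(0.0374))) [[ 0.546 -0.396  0.203]
 [ 0.582 -0.409  0.203]
 [ 0.567 -0.443  0.203]
 [ 0.53  -0.43   0.203]]
(array([ 0.461 , -0.4227]), 2.9511, (np.float64(0.0383), np.float64(0.0363)))
```

Both cameras agree on the tall post at (.5567,-.420), with its sides at −0.377 rad.

```bash
python3 -m crank '{"travel":[[-0.9,0,0],[-1.8,0,0],[-2.8,0,0],[-3.8,0,0],[-4.8,0,0]],"turn":[0.1,0.2,0.3,0.34,0.34]}' 64; python3 -c "
from h import *
go(.5567,-.42,.26,-.377)"
```

```text
clock: 18.53
tcp_pos: [0.5768, -0.0981, 0.3525]
orientation: [-0.0, 0.827, 0.563, 0.0]
wrist_force: [1.3, 0.7, -0.0]
finger_gap: 0.0643
travel [-7.673  2.481  2.309] turn 0.002 j6 1.64 tcp [ 0.5768 -0.0981  0.3525] F [ 1.3  0.7 -0. ] gap 64.3 t 18.53
```

```bash
python3 -m crank '{"travel":[[-0.9,0.3,0.1],[-1.8,0.6,0.3],[-2.7,0.9,0.5],[-3.6,1.2,0.7],[-4.5,1.5,0.9]],"turn":[0,0,0,0,0]}';python3 -m crank '{"travel":[[-0.8,0.2,0.2],[-1.6,0.5,0.5],[-2.4,0.8,0.9],[-2.8,0.9,1.2],[-2.8,0.9,1.2]],"turn":[0,0,0,0,0]}'; python3 -m crank '{"travel":[[0,0,0],[0,0,0]],"turn":[0,0]}'; python3 -c "
from h import *
go(.5567,-.42,.158,-.377)"
```

```text
clock: 18.95
tcp_pos: [0.5669, -0.2879, 0.3161]
orientation: [-0.0, 0.826, 0.563, 0.0]
wrist_force: [0.6, 0.7, 0.2]
finger_gap: 0.064
clock: 19.37
tcp_pos: [0.5579, -0.4068, 0.2636]
orientation: [-0.003, 0.827, 0.562, -0.001]
wrist_force: [-0.3, 1.1, -0.8]
finger_gap: 0.0644
clock: 19.53
tcp_pos: [0.5599, -0.4028, 0.2691]
orientation: [-0.0, 0.826, 0.564, 0.0]
wrist_force: [-0.1, 0.1, 1.0]
finger_gap: 0.0637
travel [-0.432  0.083  2.776] turn 0.004 j6 1.204 tcp [ 0.5599 -0.4028  0.2691] F [-0.1  0.1  1. ] gap 63.7 t 19.53
```

```bash
python3 -m crank '{"travel":[[-0.43,0.08,0.2],[-0.43,0.08,0.7],[-0.43,0.08,1],[-0.43,0.08,1],[-0.43,0.08,1]],"turn":[0,0,0,0,0]}'; python3 -c "
from h import *
go(.5567,-.42,.158,-.377)"
```

```text
clock: 19.95
tcp_pos: [0.5565, -0.42, 0.2294]
orientation: [-0.0, 0.826, 0.564, 0.0]
wrist_force: [0.0, -0.1, 0.1]
finger_gap: 0.0638
travel [0.002 0.004 1.784] turn 0.004 j6 1.182 tcp [ 0.5565 -0.42    0.2294] F [ 0.  -0.1  0.1] gap 63.8 t 19.95
```

```bash
python3 -m crank '{"travel":[[0,0,0.4],[0,0,0.8],[0,0,1.2],[0,0,1.6],[0,0,1.78]],"turn":[0,0,0,0,0]}'; python3 -m crank '{"travel":[[0,0,0],[0,0,0],[0,0,0],[0,0,0],[0,0,0]],"turn":[0,0,0,0,0]}' 30 60; python3 -c "
from h import *
go(.584,.0475,.27,-.089)"
```

```text
clock: 20.37
tcp_pos: [0.5566, -0.4204, 0.1575]
orientation: [-0.0, 0.826, 0.564, 0.0]
wrist_force: [-0.5, 0.8, 0.4]
finger_gap: 0.0636
clock: 20.78
tcp_pos: [0.5569, -0.4214, 0.1594]
orientation: [0.001, 0.826, 0.563, 0.0]
wrist_force: [-0.7, -0.6, 3.4]
finger_gap: 0.0374
travel [11.159 -3.645 -2.779] turn -0.285 j6 1.182 tcp [ 0.5569 -0.4214  0.1594] F [-0.7 -0.6  3.4] gap 37.4 t 20.78
```

```bash
python3 -m crank '{"travel":[[0,0,-0.3],[0,0,-0.9],[0,0,-1.6],[0.4,-0.1,-2.3],[1,-0.3,-2.9]],"turn":[0,0,0,-0.05,-0.12]}'; python3 -c "
from h import *
go(.584,.0475,.275,-.089)"
```

```text
clock: 21.2
tcp_pos: [0.5593, -0.3814, 0.274]
orientation: [-0.0, 0.791, 0.612, -0.0]
wrist_force: [1.5, -0.6, -5.1]
finger_gap: 0.0374
travel [10.532 -2.105 -0.029] turn -0.166 j6 1.109 tcp [ 0.5593 -0.3814  0.274 ] F [ 1.5 -0.6 -5.1] gap 37.4 t 21.2
```

```bash
python3 -m crank '{"travel":[[0.8,-0.2,-0.1],[1.7,-0.4,-0.1],[2.6,-0.6,-0.1],[3.5,-0.8,-0.1],[4.4,-0.9,-0.1]],"turn":[-0.08,-0.16,-0.16,-0.16,-0.16]}'; python3 -m crank '{"travel":[[0.8,0,0],[1.6,0,0],[2.4,0,0],[3.2,0,0],[3.9,0,0]],"turn":[0,0,0,0,0]}'; python3 -m crank '{"travel":[[0,0,0],[0,0,0],[0,0,0]],"turn":[0,0,0]}'; python3 -c "
from h import *
go(.584,.0475,.275,-.089)"
```

```text
clock: 21.62
tcp_pos: [0.568, -0.1982, 0.2773]
orientation: [-0.001, 0.74, 0.673, -0.0]
wrist_force: [0.4, 0.9, -5.3]
finger_gap: 0.0375
clock: 22.03
tcp_pos: [0.5833, -0.0426, 0.2773]
orientation: [-0.001, 0.739, 0.673, -0.0]
wrist_force: [0.5, 0.4, -6.1]
finger_gap: 0.0373
clock: 22.28
tcp_pos: [0.5836, -0.0448, 0.2774]
orientation: [-0.0, 0.739, 0.673, -0.0]
wrist_force: [0.6, -0.4, -5.5]
finger_gap: 0.0373
travel [ 2.298 -0.205  0.059] turn -0.004 j6 1.451 tcp [ 0.5836 -0.0448  0.2774] F [ 0.6 -0.4 -5.5] gap 37.3 t 22.28
```

```bash
python3 -m crank '{"travel":[[0.7,-0.05,0],[1.4,-0.1,0],[2,-0.2,0],[2.3,-0.2,0],[2.3,-0.2,0]],"turn":[0,0,0,0,0]}'; python3 -m crank '{"travel":[[0,0,0.3],[0,0,0.6],[0,0,0.8],[0,0,0.9],[0,0,0.9]],"turn":[0,0,0,0,0]}'; python3 -c "
from h import *
c=cam('side','d3'); w=cam('wrist','w4')
b=cv2.resize(c['image'][115:275,205:385,::-1],None,fx=3.3,fy=3.3,interpolation=cv2.INTER_CUBIC)
cv2.imwrite('pics/d3c.png',b);go(.584,.0475,.2354,-.089)"
```

```text
clock: 22.7
tcp_pos: [0.5845, 0.0489, 0.2776]
orientation: [-0.0, 0.739, 0.674, 0.0]
wrist_force: [0.7, 2.0, -5.5]
finger_gap: 0.0377
clock: 23.12
tcp_pos: [0.5839, 0.0465, 0.2405]
orientation: [-0.001, 0.74, 0.673, -0.001]
wrist_force: [-0.4, 0.6, -5.7]
finger_gap: 0.0379
travel [ 0.014 -0.017  0.166] turn -0.006 j6 1.609 tcp [0.5846 0.0469 0.2421] F [ 0.3  0.5 -5.2] gap 37.3 t 23.22
```

View pics/d3c.png

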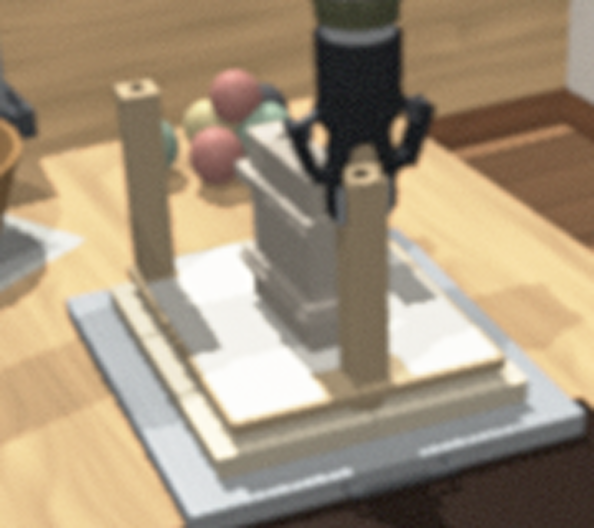

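The crop shows the four-planter column aligned at about (300,240), and the post hanging vertical over the bare square near (365,380). I'll lower it gently.

```bash
python3 -m crank '{"travel":[[0,0,0.05],[0,0,0.1],[0,0,0.12]],"turn":[0,0,0]}'; python3 -m crank '{"travel":[[0,0,0.03],[0,0,0.03]],"turn":[0,0]}'; python3 -m crank '{"travel":[[0,0,0.03],[0,0,0.03]],"turn":[0,0]}'
```

```text
clock: 23.47
tcp_pos: [0.5847, 0.0475, 0.2373]
orientation: [0.0, 0.74, 0.673, 0.0]
wrist_force: [0.1, 1.1, -4.9]
finger_gap: 0.0371
clock: 23.63
tcp_pos: [0.5844, 0.0476, 0.2357]
orientation: [-0.0, 0.74, 0.673, -0.0]
wrist_force: [-0.8, -0.4, -6.1]
finger_gap: 0.0373
clock: 23.8
tcp_pos: [0.5845, 0.0477, 0.2355]
orientation: [0.0, 0.739, 0.673, 0.0]
wrist_force: [-1.2, 0.1, -1.9]
finger_gap: 0.0375
```

```bash
python3 -m crank '{"travel":[[0,0,0.02],[0,0,0.02]],"turn":[0,0]}'; python3 -m crank '{"travel":[[0,0,0],[0,0,0],[0,0,0]],"turn":[0,0,0]}' 66; python3 -m crank '{"travel":[[0,0,-0.3],[0,0,-0.9],[0,0,-1.7],[-0.4,0,-2.5],[-1.3,0,-2.8]],"turn":[0,0,0,0,0]}'; python3 -m crank '{"travel":[[-0.8,0,0],[-1.6,0,0],[-2.2,0,0],[-2.2,0,0],[-2.2,0,0]],"turn":[0,0,0,0,0]}';python3 -c "
from h import *
w=cam('wrist','w5');s=cam('scene','s5')
a=cv2.resize(w['image'][0:300,160:460,::-1],(400,400),interpolation=cv2.INTER_CUBIC)
b=cv2.resize(s['image'][245:445,270:470,::-1],(400,400),interpolation=cv2.INTER_CUBIC)
cv2.imwrite('pics/fin.png',np.hstack([a,b]));go(.584,.0475,.2354,-.089)"
```

```text
clock: 23.97
tcp_pos: [0.5845, 0.0477, 0.2354]
orientation: [0.001, 0.739, 0.673, 0.001]
wrist_force: [-3.2, 1.7, 4.7]
finger_gap: 0.0371
clock: 24.22
tcp_pos: [0.5851, 0.0475, 0.2343]
orientation: [0.001, 0.74, 0.673, 0.001]
wrist_force: [-0.3, -0.0, -0.3]
finger_gap: 0.066
clock: 24.63
tcp_pos: [0.581, -0.0019, 0.3505]
orientation: [0.002, 0.738, 0.675, 0.003]
wrist_force: [0.7, -0.4, -0.3]
finger_gap: 0.066
clock: 25.05
tcp_pos: [0.5715, -0.0932, 0.3457]
orientation: [0.0, 0.74, 0.672, 0.0]
wrist_force: [0.1, 0.3, -0.4]
finger_gap: 0.0659
travel [ 3.486 -0.015  2.763] turn -0.005 j6 1.367 tcp [ 0.5715 -0.0914  0.3458] F [0.3 0.2 0. ] gap 66.3 t 25.15
```

View pics/fin.png

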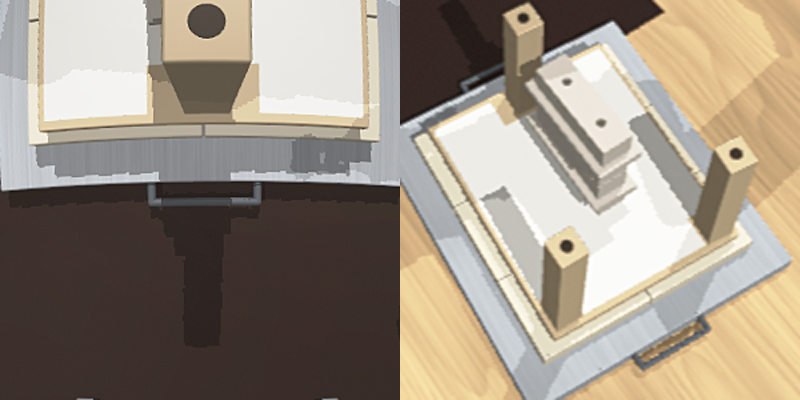

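Run:
```python
from h import *
w=load("w5");s=load("s5")
print("post top",pix(w,160+207*.75,20*.75,.279), "post foot edge mid",pix(w,160+209*.75,112*.75,.076),"scene post",pix(s,270+123/2,245+17.5/2,.279),"B top mid",pix(s,270+184/2,245+102/2,.256))
hand_in()
```

```text
post top [0.58735229 0.04861395 0.279     ] post foot edge mid [0.58748158 0.03027159 0.076     ] scene post [0.58392349 0.04725008 0.279     ] B top mid [0.58568098 0.17910245 0.256     ]
the job is handed in; nothing more can be done
```

I finished the job and handed it in at about 25 s of the 72 s allowed. The three loose planters are stacked on the base planter (upside down, right way up, upside down), and the tall post stands upright on the bare square. The hand-in gives no verdict, so what follows rests on my own checks.

- **Column:** the top planter measured (0.586, 0.179) m against the base's starting position of (0.584, 0.179). The planter below it measured about (0.587, 0.178), with yaw within about 0.01 rad of the base. I did not measure the lowest placed planter on its own after release. From the arm's release position it sits about 2 mm off the base.
- **Tall post:** its top measured (0.587, 0.049) m from the wrist camera and (0.584, 0.047) from the scene camera, and the bare square's centre is at (0.584, 0.0475). It is upright within what I could measure, and the 3 mm difference between the cameras is about their calibration error.
- **Setting down:** each piece was lowered until the wrist force showed contact, then let go, and the arm was clear at the end. Each reached contact at the height expected for a seated piece, and I saw no drops or knocks.
- **Things to leave alone:** the two posts already on the shelf looked undisturbed in the last picture. I did not re-measure them, the base planter, the short post or the bottle at the end.

No check failed. The only early disagreement was my first rough reading of the tall post, about 2 cm apart between top and foot. A closer look from two cameras settled it before I gripped the post.

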